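# Park the pattern weights in order of size

### The arm

A 7-joint arm with a two-finger parallel gripper is mounted at the origin on the work surface. World frame = base frame: x ahead of the robot, y to its left, z up, the work surface at z = 0. Lengths are in mm, angles in rad, forces in N, time in s.
With the tool pointing down it reaches from about 425 to 925 mm from the base axis. Payload 6.8 kg.
Tool frame: the origin (TCP) lies between the finger pads; the fingertips stand 19 mm ahead of it and the grasp point (between the pads) is the TCP (tips_ahead is the distance from the TCP to the fingertips, in mm); z points along the fingers, y is the line along which they close (so a half turn about z gives the same grasp; the last joint's range is limited). The gripper opens to 85 mm and grips with 20 to 120 N. Pads are 22 mm wide; open, the fingers measure 114 mm over their backs; the gripper's body (76 mm by 85 mm) begins 54 mm behind the grasp point. The pads swing forward as they close: fully open they stand 13 mm farther back than shut.
Start: joints at [1.124, 0.477, 0.022, 1.555, -0.011, 1.109, -0.083], TCP at [224.35, -636.643, 219.408] pointing down, gripper open.
Joint ranges: [-2.96, 2.96], [-0.34, 2.1], [-1.41, 1.46], [0.24, 2.44], [-1.37, 4.51], [0.17, 1.92], [-2.96, 2.96]. Speed limits (rad/s): [2.39, 2.39, 3.14, 3.14, 3.14, 3.14, 3.14].

### API

Orientations are given as a unit quaternion [x, y, z, w].
In Python, from cell import sense, read_camera, finish_job, tips_ahead gives the robot as it stands.
- The arm moves only by the tool apply_moves, never from a script. Its argument "rows" is a list of rows, each an object with "slide": the shift along the world's x, y, z in mm, a list of three; "roll": the turn about the world's z in rad. In form: [{"slide": [dx, dy, dz], "roll": roll}, ...]. A call has 1 to 20 rows; each row is the pose to reach, as a shift and turn from the pose commanded when the call began; what a row does not reach only later rows make up. A row lasts 1/8 s, in which the tool goes at most 62.5 mm and 10.7 degrees, less where a joint would pass 70% of its speed; a pose out of reach is approached as far as the arm can. A call with a gripper value outside its range is refused whole. "jaw" is the opening, from 0 (shut) to 1 (fully open), set as the call begins (left out, the last holds). The fingers move at their own pace and stop on an object; "force" is the grip in N (left out, the last holds). Time passes only in rows, so rows that repeat a pose let the fingers close. It gives the time, the measured TCP pose, the force, the opening and the grip force at its end, in the units of the state.
- sense(): the state, without advancing time (a new reading comes with each control period).
- read_camera(name): name is "scene" or "side" or "wrist"; returns a dict with "frame" (400x640x3 uint8, red, green, blue), "intrinsics" (3x3 intrinsics, pixels), "view" (4x4, takes a point from world to camera coordinates); the wrist camera has in their place "mount" (4x4, takes a point from camera to tool coordinates, whose origin is the TCP and whose axes are the flange's). Camera axes: x right, y down, z forward; pixel columns grow to the right and rows downward; lengths in mm; the calibration is good to about 2 mm. A picture is of the moment at which its call begins: read the wrist's pose just before it. There is no depth.
- finish_job(): hands the job in; it is judged then, once.
The state is a dict: "t": time; "joint_pos": joint angles; "dq": joint speeds; "joint_efforts": joint torques, N m; "position": TCP position; "orientation": TCP orientation; "wrist_force": force on the tool from outside, world axes, zero at the start; "moment": the same for the moment, N m; "grip_width": finger opening in mm; "gripper_force": force on a finger pad.
Only numpy, scipy, OpenCV 4.12 (cv2) and the standard library are available. Lean on these libraries where they do the work, as an engineer would, in place of code of your own. Each camera call takes 0.05 s, during which the arm holds its last target. There are 200 camera calls.

### The job

Put the four knobbed pattern weights away on the parking board: stand them upright, one centred on each felt mark, in order of size along the row, with the smallest on the orange mark and the largest at the far end. Do not tip any weight over, and leave the pot of studs and the scissors where they are.

Things in the scene. Friction and masses are not known exactly. Their poses are not given: they have to be found in the camera images.
- weight_32: the smallest of four loose pattern weights: a blue-painted round steel puck 32 mm in diameter and 22 mm high, with a brass cylindrical knob on top (24 mm in diameter, from 28 to 54 mm above the underside, on a 16 mm thick neck). Origin: centre of the underside; z up along the knob. It stands on the table at the start. About 160 g, give or take a fifth.
- weight_44: the second smallest of four loose pattern weights: a blue-painted round steel puck 44 mm in diameter and 22 mm high, with a brass cylindrical knob on top (24 mm in diameter, from 28 to 54 mm above the underside, on a 16 mm thick neck). Origin: centre of the underside; z up along the knob. It stands on the table at the start. About 300 g, give or take a fifth.
- weight_56: the second largest of four loose pattern weights: a blue-painted round steel puck 56 mm in diameter and 22 mm high, with a brass cylindrical knob on top (24 mm in diameter, from 28 to 54 mm above the underside, on a 16 mm thick neck). Origin: centre of the underside; z up along the knob. It stands on the table at the start. About 450 g, give or take a fifth.
- weight_68: the largest of four loose pattern weights: a blue-painted round steel puck 68 mm in diameter and 22 mm high, with a brass cylindrical knob on top (24 mm in diameter, from 28 to 54 mm above the underside, on a 16 mm thick neck). Origin: centre of the underside; z up along the knob. It stands on the table at the start. About 650 g, give or take a fifth.
- mark_orange: orange round felt mark, 72 mm across, 3 mm thick, at one end (either) of a straight row of four marks 80 mm apart along a fixed plywood board 110 x 340 x 10 mm with a yellow ruler strip. Fixed. Origin: centre of its underside, on the board; its upper face is 13 mm above the table.
- mark_end: black round felt mark, 72 mm in diameter and 3 mm thick, at the end of the row farthest from the orange mark, 240 mm from it. Fixed. Origin: centre of its underside, on the board; its upper face is 13 mm above the table.
- mark_mid_a: black round felt mark, 72 mm in diameter and 3 mm thick, one of the two inner places of the row, either the one next to the orange mark (80 mm from it) or the following one (160 mm from it). Fixed. Origin: centre of its underside, on the board; its upper face is 13 mm above the table.
- mark_mid_b: black round felt mark, 72 mm in diameter and 3 mm thick, one of the two inner places of the row, either the one next to the orange mark (80 mm from it) or the following one (160 mm from it). Fixed. Origin: centre of its underside, on the board; its upper face is 13 mm above the table.
- stud_pot: bystander: loose brown wooden pot of brass press studs, 68 mm in diameter, 40 mm high, beside the board. Origin: centre of its underside.
- scissors: bystander: loose scissors with orange handles lying flat, about 205 x 80 mm, 11 mm high, beside the board. Origin: at the pivot, on the table; x towards the blade tips.

How it is judged (in metres and radians):
At the end, for the whole second after the job is handed in: Counting from the orange mark, the weights stand 32, 44, 56, 68 mm along the row, each upright (within 0.08 rad) on its mark, centred within 12 mm, resting on the felt, still (under 10 mm/s) and released (horizontal distance between weight_32 and mark_orange below 0.012 m and (horizontal distance between weight_44 and mark_mid_a below 0.012 m or horizontal distance between weight_44 and mark_mid_b below 0.012 m) and horizontal distance between weight_44 and mark_orange below 0.12 m and (horizontal distance between weight_56 and mark_mid_a below 0.012 m or horizontal distance between weight_56 and mark_mid_b below 0.012 m) and horizontal distance between weight_56 and mark_orange above 0.12 m and horizontal distance between weight_68 and mark_end below 0.012 m and height (world z) of weight_32 between 0.01 and 0.017 m and angle between each of weight_32, weight_44, weight_56, weight_68's own z axis and vertical below 0.08 rad and linear speed of each of weight_32, weight_44, weight_56, weight_68 below 0.01 m/s and height (world z) of weight_44 between 0.01 and 0.017 m and height (world z) of weight_56 between 0.01 and 0.017 m and height (world z) of weight_68 between 0.01 and 0.017 m); the robot touches nothing.
It fails at once if a weight is tipped over (more than 0.6 rad) (angle between any of weight_32, weight_44, weight_56, weight_68's own z axis and vertical above 0.6 rad).
It fails at once if the stud pot or the scissors are moved more than 20 mm (distance of any of stud_pot, scissors from where it was at the start of the episode above 0.02 m).
It also fails if it takes over 93 s, if anything falls off the work surface, if the arm or the gripper's body presses on something with over 40 N, if the wrist force passes 120 N, or if a joint passes its speed limit or range.

## Working session

There is one attempt and no reset: what is moved stays moved. The work goes in short steps, Python scripts to look and compute and a tool call to move; the robot and the scene stay as the last step left them, time stands still between calls to the robot, and variables do not carry over. Pictures are saved under pics/ and viewed, at most 14 in all, crops included, and the job is handed in when it is done.

Besides the shell and the picture viewer there is one more tool, called as name([rows], argument=value, ...), one row to a line, values as JSON. apply_moves: Moves the arm, as the interface text tells. Its arguments: {"type":"object","properties":{"rows":{"type":"array"},"jaw":{"type":"number"},"force":{"type":"number"}},"required":["rows"]}

```bash
mkdir -p pics; ls; python3 - <<'E'
from cell import *
import cv2,numpy as np,pickle
s=sense();print({k:np.round(v,3).tolist() for k,v in s.items()})
d={}
for n in("scene","side","wrist"):
    c=read_camera(n);d[n]=c;cv2.imwrite(f"pics/{n}0.png",cv2.cvtColor(c["frame"],cv2.COLOR_RGB2BGR))
    print(n,np.round(c["intrinsics"],1).tolist(),np.round(c.get("view",c.get("mount")),3).tolist())
pickle.dump(d,open("d0.pkl","wb"))
E
```

```text
pics
{'t': 0.0, 'joint_pos': [1.124, 0.478, 0.022, 1.556, -0.011, 1.109, -0.083], 'dq': [-0.001, 0.002, -0.001, -0.0, -0.001, -0.0, -0.0], 'joint_efforts': [0.0, -59.645, 1.608, -28.119, 0.012, 0.009, -0.0], 'position': [224.103, -636.033, 218.431], 'orientation': [0.986, 0.169, -0.0, -0.001], 'wrist_force': [-0.685, 0.42, -0.657], 'moment': [-0.021, -0.0, -0.027], 'gripper_force': 0.0, 'grip_width': 85.662}
scene [[400.1, 0.0, 320.1], [0.0, 400.1, 194.4], [0.0, 0.0, 1.0]] [[-0.285, 0.958, -0.003, 141.541], [0.603, 0.178, -0.777, -306.925], [-0.745, -0.223, -0.629, 1307.762], [0.0, 0.0, 0.0, 1.0]]
side [[415.1, 0.0, 318.9], [0.0, 415.1, 194.6], [0.0, 0.0, 1.0]] [[-0.695, -0.719, -0.011, 382.923], [-0.418, 0.416, -0.808, 237.577], [0.586, -0.557, -0.589, 771.065], [0.0, 0.0, 0.0, 1.0]]
wrist [[356.0, 0.0, 316.3], [0.0, 356.0, 200.2], [0.0, 0.0, 1.0]] [[-0.0, -0.946, -0.324, 83.974], [1.0, -0.0, -0.001, 0.227], [0.001, -0.324, 0.946, -154.56], [0.0, 0.0, 0.0, 1.0]]
```

View pics/scene0.png

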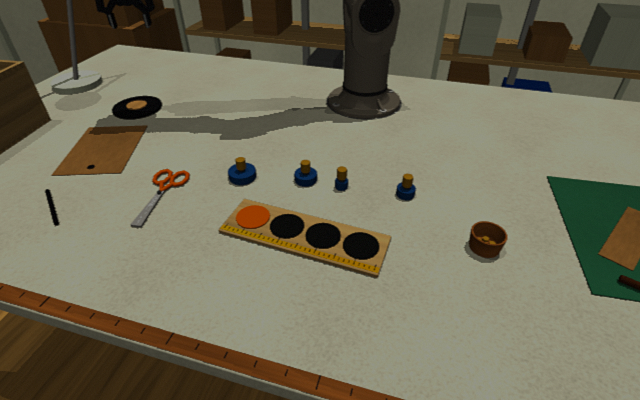

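View pics/side0.png

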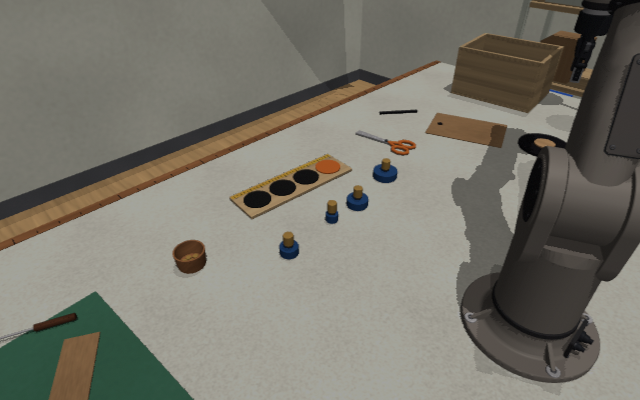

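The scene view shows the 68 at (242,172), 56 at (305,175), 32 at (342,180) and 44 at (405,188). The orange mark is at (253,216), with black marks at (287,226), (323,236) and (361,246). The side view shows the same weights at (385,170), (357,198), (332,212) and (289,247), and orange at (328,167).

```bash
cat > h.py <<'E'
import numpy as np,cv2
def ray(cam,px,z):
    K,V=cam["intrinsics"],cam["view"]; R,t=V[:3,:3],V[:3,3]
    C=-R.T@t; d=R.T@np.linalg.solve(K,[px[0],px[1],1.]); return C+d*(z-C[2])/d[2]
def blobs(m,amin=15):
    n,l,s,c=cv2.connectedComponentsWithStats(m.astype(np.uint8)); 
    return [(s[i],c[i]) for i in range(1,n) if s[i][4]>=amin]
E
python3 - <<'E'
from h import *; import pickle
import cell
print(cell.tips_ahead if not callable(cell.tips_ahead) else [cell.tips_ahead()])
d=pickle.load(open("d0.pkl","rb"))
rois={"scene":((215,380,150,275)),"side":((225,400,145,265))}
for n in rois:
    c=d[n];x0,x1,y0,y1=rois[n]
    if n=="scene":x1=425
    f=c["frame"];hsv=cv2.cvtColor(f,cv2.COLOR_RGB2HSV);H,S,V=[hsv[...,i].astype(int) for i in range(3)]
    R=np.zeros(H.shape,bool);R[y0:y1,x0:x1]=1
    blue=R&(H>95)&(H<130)&(S>120)
    org=R&(H<13)&(S>200)&(V>150)
    for s,k in blobs(org,80): print(n,"orange",s,np.round(ray(c,k,13),1))
    blk=R&(V<40)&(S<160)
    for s,k in blobs(blk,120): print(n,"black",s,np.round(ray(c,k,13),1))
    brass=R&(H>8)&(H<28)&(S>140)&(V>50)
    for s,k in blobs(blue,40):
        # knob: brass pixels above the puck
        m=brass.copy();mm=np.zeros_like(m);mm[s[1]-16:s[1]+s[3]//2+2,s[0]:s[0]+s[2]]=1
        for s2,k2 in blobs(m&mm,20): print(n,"puck",s,"knob",s2,np.round(k2,1),np.round(ray(c,k2,40),1))
E
```

```text
19.0
scene orange [237 206  32  21 534] [ 634.  -109.6   13. ]
scene black [270 214  34  24 618] [641.6 -28.9  13. ]
scene black [306 223  34  25 671] [647.2  50.4  13. ]
scene black [343 233  36  26 722] [653.3 129.6  13. ]
scene puck [228 163  28  22 418] knob [236 157   9  13  85] [239.7 162.5] [ 492.7 -202.2   40. ]
scene puck [295 168  22  18 292] knob [301 160   9   7  50] [305.2 162.5] [448.5 -51.4  40. ]
scene puck [295 168  22  18 292] knob [302 167   6   6  26] [304.7 169.6] [476.5 -43.2  40. ]
scene puck [336 179  12  12 105] knob [337 166  10  14  87] [341.5 172.1] [462.1  41.9  40. ]
scene puck [397 183  18  17 208] knob [403 174  10  14  91] [407.6 179.5] [447.7 192.5  40. ]
side orange [316 161  24  12 207] [ 628.8 -109.8   13. ]
side black [294 170  24  14 278] [634.1 -29.2  13. ]
side black [270 180  26  16 319] [639.6  50.2  13. ]
side black [244 191  27  17 354] [645.8 130.1  13. ]
side puck [374 165  23  18 302] knob [382 159   8  11  71] [385.7 163.9] [ 493.6 -202.4   40. ]
side puck [347 193  21  18 264] knob [354 186   8  12  85] [357.5 191.4] [461.3 -49.2  40. ]
side puck [326 212  12  11 105] knob [328 201   8  12  91] [331.5 206.5] [464.2  41.2  40. ]
side puck [280 241  18  18 225] knob [283 232  10  15 118] [288.  238.9] [450.  190.7  40. ]
```

apply_moves([
  {"slide": [168,308,80],"roll": -0.17},
  {"slide": [336,617,80],"roll": -0.34},
  {"slide": [336,617,80],"roll": -0.34},
  {"slide": [336,617,80],"roll": -0.34},
  {"slide": [336,617,80],"roll": -0.34},
  {"slide": [336,617,80],"roll": -0.34},
  {"slide": [336,617,80],"roll": -0.34},
  {"slide": [336,617,80],"roll": -0.34},
  {"slide": [336,617,80],"roll": -0.34},
  {"slide": [336,617,80],"roll": -0.34},
  {"slide": [336,617,80],"roll": -0.34},
  {"slide": [336,617,80],"roll": -0.34},
  {"slide": [336,617,80],"roll": -0.34},
  {"slide": [336,617,80],"roll": -0.34},
  {"slide": [336,617,80],"roll": -0.34},
], jaw=0.5)

```text
t: 2.02
position: [559.7, -21.9, 299.3]
orientation: [1.0, -0.002, -0.0, 0.0]
wrist_force: [0.7, -0.0, -0.8]
grip_width: 42.4
gripper_force: 0.0
```

```bash
cat >> h.py <<'E'
from scipy.spatial.transform import Rotation
def wrist():
    from cell import sense,read_camera
    s=sense();c=read_camera("wrist");T=np.eye(4);T[:3,:3]=Rotation.from_quat(s["orientation"]).as_matrix();T[:3,3]=s["position"]
    c["view"]=np.linalg.inv(T@np.asarray(c["mount"]));return s,c
E
python3 - <<'E'
from h import *; import pickle
s,c=wrist();pickle.dump(c,open("w1.pkl","wb"))
print({k:np.round(s[k],3).tolist() for k in("t","position","orientation","grip_width","joint_pos")})
cv2.imwrite("pics/w1.png",cv2.cvtColor(c["frame"],cv2.COLOR_RGB2BGR))
E
```

```text
{'t': 2.025, 'position': [559.718, -21.906, 299.254], 'orientation': [1.0, -0.002, -0.0, 0.0], 'grip_width': 42.447, 'joint_pos': [0.182, 0.24, -0.306, 1.718, 0.078, 1.197, -1.72]}
```

View pics/w1.png

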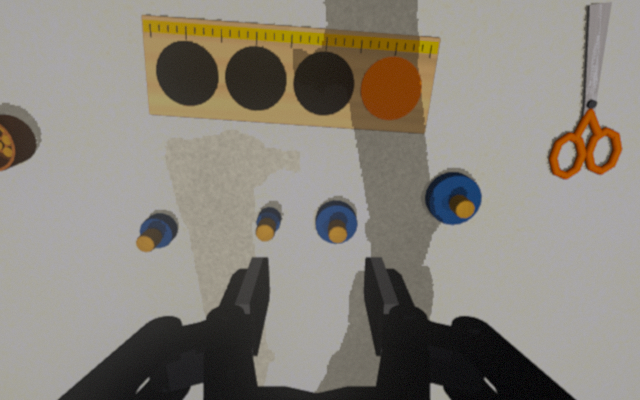

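The wrist view shows orange at (391,88) and black marks at (323,83), (256,78) and (187,73). Knob tops are at (464,209) for the 68, (338,235) for the 56, (265,232) for the 32 and (146,243) for the 44. The scissors and pot are well clear.

```bash
python3 - <<'E'
from h import *; import pickle
c=pickle.load(open("w1.pkl","rb"));f=c["frame"]
hsv=cv2.cvtColor(f,cv2.COLOR_RGB2HSV);H,S,V=[hsv[...,i].astype(int) for i in range(3)]
R=np.zeros(H.shape,bool);R[30:130,130:440]=1
for nm,m in(("org",R&(H<11)&(S>200)),("blk",R&(V<55))):
    m=cv2.morphologyEx(m.astype(np.uint8),cv2.MORPH_OPEN,np.ones((5,5)))
    for s,k in blobs(m,1000): print(nm,s,np.round(k,1),np.round(ray(c,k,13),1))
R[:]=0;R[160:256,120:490]=1
br=R&(H>8)&(H<30)&(S>130)
for s,k in blobs(br,60):
    m=br&(V>120);x,y,w,h,_=s;q=np.zeros_like(m);q[y:y+h,x:x+w]=1
    for s2,k2 in blobs(m&q,60): print("knob",s,"top",s2,np.round(k2,1),np.round(ray(c,k2,54),1),"all z43",np.round(ray(c,k,43),1))
for s,k in blobs(R&(H>95)&(H<130)&(S>120),100): print("puck",s)
E
```

```text
blk [ 158   42   59   62 2808] [187.7  72.8] [650.4 127.5  13. ]
blk [ 226   48   59   61 2867] [255.3  77.9] [644.4  49.1  13. ]
blk [ 295   52   59   62 2889] [323.6  82.6] [638.7 -30.9  13. ]
knob [450 196  24  22 383] top [456 201  18  17 234] [464.6 209. ] [ 494.7 -199.2   54. ] all z43 [ 494.3 -199.8   43. ]
knob [256 224  18  17 222] top [256 225  18  16 215] [264.5 232.3] [465.4  42.   54. ] all z43 [460.8  43.7  43. ]
knob [329 226  18  16 226] top [329 227  18  15 212] [337.3 234.1] [462.6 -47.2  54. ] all z43 [458.2 -47.9  43. ]
knob [137 236  17  15 206] top [137 236  17  15 202] [144.9 243.2] [451.4 190.8  54. ] all z43 [446.2 196.5  43. ]
puck [ 427  173   54   51 1602]
puck [317 206  39  35 630]
puck [159 226  12  21 101]
```

apply_moves([
  {"slide": [-66,-181,-140],"roll": 0},
  {"slide": [-66,-181,-140],"roll": 0},
  {"slide": [-66,-181,-140],"roll": 0},
  {"slide": [-66,-181,-140],"roll": 0},
  {"slide": [-66,-181,-140],"roll": 0},
  {"slide": [-66,-181,-140],"roll": 0},
  {"slide": [-66,-181,-170],"roll": 0},
  {"slide": [-66,-181,-195],"roll": 0},
  {"slide": [-66,-181,-195],"roll": 0},
  {"slide": [-66,-181,-195],"roll": 0},
], jaw=0.55)

```text
t: 3.32
position: [495.7, -200.1, 105.8]
orientation: [1.0, 0.0, 0.001, 0.0]
wrist_force: [0.0, -0.1, 0.1]
grip_width: 47.0
gripper_force: 0.0
```

```bash
python3 - <<'E'
from h import *
s,c=wrist();print(np.round(s["position"],1),s["grip_width"])
cv2.imwrite("pics/w2.png",cv2.cvtColor(c["frame"],cv2.COLOR_RGB2BGR))
E
```

```text
[ 495.7 -200.1  105.8] 46.95978423318448
```

View pics/w2.png

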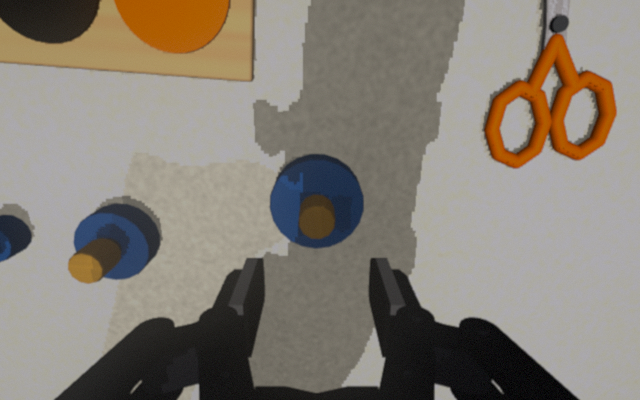

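The knob top is at about (317,222), centred between the fingers and matching the prediction of (317,223). Next I descend and grip.

apply_moves([
  {"slide": [-1,0,-40],"roll": 0},
  {"slide": [-1,0,-60],"roll": 0},
  {"slide": [-1,0,-60],"roll": 0},
  {"slide": [-1,0,-60],"roll": 0},
])

```text
t: 3.88
position: [494.6, -200.9, 45.8]
orientation: [1.0, -0.001, 0.001, 0.0]
wrist_force: [0.7, -0.1, 0.7]
grip_width: 47.3
gripper_force: 0.0
```

apply_moves([
  {"slide": [0,0,0],"roll": 0},
  {"slide": [0,0,0],"roll": 0},
  {"slide": [0,0,0],"roll": 0},
  {"slide": [0,0,0],"roll": 0},
  {"slide": [0,0,0],"roll": 0},
], jaw=0, force=80)

```text
t: 4.5
position: [493.3, -200.6, 44.4]
orientation: [1.0, -0.001, -0.0, -0.0]
wrist_force: [0.3, 0.8, -0.5]
grip_width: -0.3
gripper_force: 0.0
```

```bash
python3 - <<'E'
from h import *
from cell import read_camera
s,c=wrist();print(np.round(s["position"],1),s["grip_width"])
a=c["frame"]; b=read_camera("side")["frame"]; d=read_camera("scene")["frame"]
o=np.hstack([cv2.resize(a,(400,250)),cv2.resize(b[130:230,300:460],(400,250),interpolation=2)])
cv2.imwrite("pics/w3.png",cv2.cvtColor(o,cv2.COLOR_RGB2BGR))
E
```

```text
[ 493.3 -200.6   44.4] -0.3490830481757308
```

View pics/w3.png

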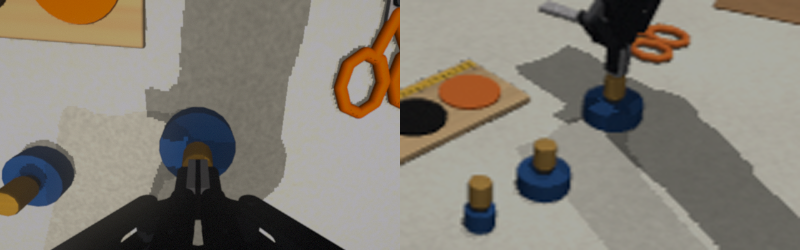

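```bash
python3 - <<'E'
from h import *
from cell import read_camera,sense
s=sense();out=[]
for n,p in(("scene",(240,160)),("side",(386,160))):
    c=read_camera(n);f=c["frame"];V=c["view"]
    t=np.array(s["position"])
    for dz in(0,-19,):
        q=V[:3,:3]@(t+[0,0,dz])+V[:3,3];u=c["intrinsics"]@q;print(n,dz,np.round(u[:2]/u[2],1))
    x,y=p;o=cv2.resize(f[y-45:y+35,x-32:x+32],(400,500),interpolation=cv2.INTER_NEAREST);out.append(o);print(n,x-32,y-45)
    hsv=cv2.cvtColor(f,cv2.COLOR_RGB2HSV);b=(hsv[...,0]>95)&(hsv[...,0]<130)&(hsv[...,1]>120)
    for s2,k in blobs(b,40):
        if 215<k[0]<425 and 150<k[1]<265: print("puck",s2)
cv2.imwrite("pics/w4.png",cv2.cvtColor(np.hstack(out),cv2.COLOR_RGB2BGR))
E
```

```text
scene 0 [240.  161.2]
scene -19 [241.  167.7]
scene 208 115
puck [228 163  28  22 415]
puck [295 168  22  18 288]
puck [336 179  12  11 103]
puck [397 183  18  17 211]
side 0 [385.5 162.8]
side -19 [385.  168.6]
side 354 115
puck [374 165  23  18 302]
puck [347 193  21  18 265]
puck [326 212  12  11 106]
puck [280 241  18  18 225]
```

View pics/w4.png

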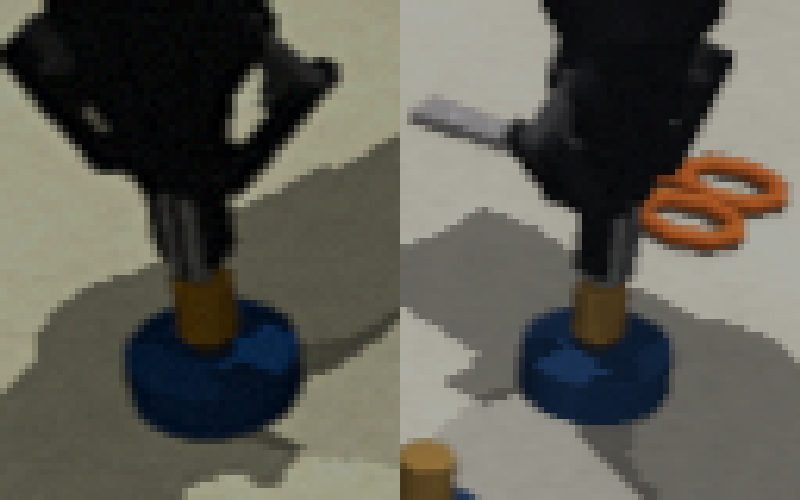

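Both views show the weight has not moved. The closed fingertips sit just above the knob top, at scene (239,160) and side (387,160). That puts the real tips about 30 mm higher than tips_ahead says, so I'll grip about 25 mm lower.

apply_moves([
  {"slide": [0,0,3],"roll": 0},
  {"slide": [0,0,3],"roll": 0},
  {"slide": [0,0,0],"roll": 0},
  {"slide": [0,0,-10],"roll": 0},
  {"slide": [0,0,-20],"roll": 0},
  {"slide": [0,0,-25],"roll": 0},
  {"slide": [0,0,-25],"roll": 0},
], jaw=0.55)

```text
t: 5.62
position: [492.9, -200.5, 18.7]
orientation: [1.0, -0.001, -0.001, -0.0]
wrist_force: [0.2, -0.1, 0.1]
grip_width: 46.8
gripper_force: 0.0
```

apply_moves([
  {"slide": [0,0,0],"roll": 0},
  {"slide": [0,0,0],"roll": 0},
  {"slide": [0,0,0],"roll": 0},
  {"slide": [0,0,0],"roll": 0},
], jaw=0, force=80)

```text
t: 6.12
position: [493.6, -200.5, 20.0]
orientation: [1.0, -0.001, 0.0, 0.0]
wrist_force: [-1.5, 0.8, 5.9]
grip_width: 21.5
gripper_force: 78.2
```

```bash
python3 - <<'E'
from h import *
from cell import read_camera
s,c=wrist();print(np.round(s["position"],1),s["grip_width"],s["gripper_force"],np.round(s["wrist_force"],1))
o=[cv2.resize(read_camera(n)["frame"][y-45:y+35,x-32:x+32],(250,400)) for n,x,y in(("scene",240,160),("side",386,160))]+[cv2.resize(c["frame"][100:400,120:520],(300,400))]
cv2.imwrite("pics/w5.png",cv2.cvtColor(np.hstack(o),cv2.COLOR_RGB2BGR))
E
```

```text
[ 493.6 -200.5   20. ] 21.520829151580788 78.16949486732483 [-1.5  0.8  5.9]
```

View pics/w5.png

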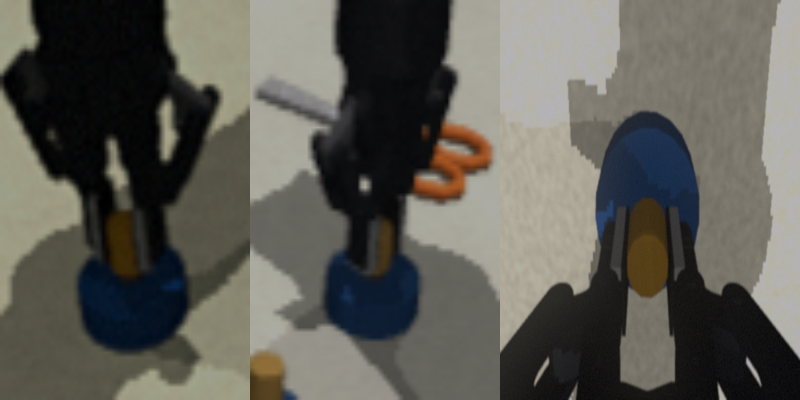

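Gripped: width 21.5 mm with 78 N, the pads around the knob and the puck upright in all three views. Next I lift it and carry it to the end mark.

apply_moves([
  {"slide": [0,0,15],"roll": 0},
  {"slide": [0,0,45],"roll": 0},
  {"slide": [10,20,75],"roll": 0},
  {"slide": [26,54,80],"roll": 0},
  {"slide": [42,88,80],"roll": 0},
  {"slide": [58,122,80],"roll": 0},
  {"slide": [74,155,80],"roll": 0},
  {"slide": [90,188,80],"roll": 0},
  {"slide": [106,222,80],"roll": 0},
  {"slide": [122,256,80],"roll": 0},
  {"slide": [138,290,80],"roll": 0},
  {"slide": [150,315,80],"roll": 0},
  {"slide": [157,329,70],"roll": 0},
  {"slide": [157,329,55],"roll": 0},
  {"slide": [157,329,40],"roll": 0},
  {"slide": [157,329,40],"roll": 0},
  {"slide": [157,329,40],"roll": 0},
])

```text
t: 8.4
position: [650.4, 127.4, 59.4]
orientation: [1.0, -0.001, -0.0, 0.0]
wrist_force: [-0.8, -0.1, -6.3]
grip_width: 21.3
gripper_force: 79.3
```

```bash
python3 - <<'E'
from h import *
from cell import read_camera
s,c=wrist();print(np.round(s["position"],1),s["grip_width"],s["gripper_force"],np.round(s["wrist_force"],1))
o=[cv2.resize(read_camera(n)["frame"][y-60:y+40,x-40:x+40],(250,312)) for n,x,y in(("scene",361,230),("side",255,190))]+[cv2.resize(c["frame"][100:400],(300,312))]
cv2.imwrite("pics/w6.png",cv2.cvtColor(np.hstack(o),cv2.COLOR_RGB2BGR))
E
```

```text
[650.4 127.4  59.4] 21.332410504759135 79.28491473197937 [-0.8 -0.1 -6.3]
```

View pics/w6.png

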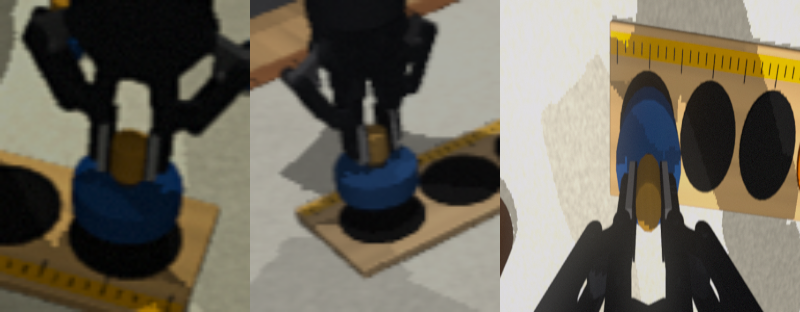

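The weight hangs upright over the end mark, and 6.3 N confirms the load. Lower it, release, and go up.

apply_moves([
  {"slide": [0,1,-12],"roll": 0},
  {"slide": [0,1,-20],"roll": 0},
  {"slide": [0,1,-26],"roll": 0},
  {"slide": [0,1,-26],"roll": 0},
  {"slide": [0,1,-26],"roll": 0},
])

```text
t: 9.18
position: [650.3, 129.4, 33.1]
orientation: [1.0, -0.001, -0.0, 0.0]
wrist_force: [-0.9, -0.3, -7.0]
grip_width: 21.3
gripper_force: 79.2
```

apply_moves([
  {"slide": [0,0,0],"roll": 0},
  {"slide": [0,0,0],"roll": 0},
  {"slide": [0,0,0],"roll": 0},
  {"slide": [0,0,20],"roll": 0},
  {"slide": [0,0,60],"roll": 0},
  {"slide": [0,0,120],"roll": 0},
  {"slide": [0,0,120],"roll": 0},
], jaw=0.55)

```text
t: 10.05
position: [654.4, 130.7, 161.1]
orientation: [1.0, -0.001, 0.006, -0.002]
wrist_force: [0.5, 0.5, -0.0]
grip_width: 47.2
gripper_force: 0.0
```

apply_moves([
  {"slide": [-47,-44,0],"roll": 0},
  {"slide": [-94,-88,0],"roll": 0},
  {"slide": [-141,-132,-20],"roll": 0},
  {"slide": [-188,-177,-40],"roll": 0},
  {"slide": [-188,-177,-60],"roll": 0},
  {"slide": [-188,-177,-60],"roll": 0},
  {"slide": [-188,-177,-60],"roll": 0},
])

```text
t: 10.92
position: [464.1, -46.7, 94.6]
orientation: [1.0, -0.0, 0.001, -0.0]
wrist_force: [-1.2, 0.8, -0.5]
grip_width: 47.1
gripper_force: 0.0
```

```bash
cat > knob.py <<'E'
from h import *
from cell import read_camera
s,c=wrist();f=c["frame"];print(np.round(s["position"],1),s["grip_width"])
hsv=cv2.cvtColor(f,cv2.COLOR_RGB2HSV);H,S,V=[hsv[...,i].astype(int) for i in range(3)]
R=np.zeros(H.shape,bool);R[130:300,230:400]=1
br=(R&(H>8)&(H<30)&(S>130))
for s2,k in blobs(br,80): print("knob",s2,np.round(k,1),np.round(ray(c,k,43),1))
t=br&(V>np.percentile(V[br],95)*0.85)
for s2,k in blobs(t,80): print("top",s2,np.round(k,1),np.round(ray(c,k,54),1))
E
python3 knob.py
```

```text
[464.1 -46.7  94.6] 47.133623288978534
knob [300 213  37  34 988] [317.8 229.8] [457.9 -47.5  43. ]
top [300 215  36  32 870] [317.7 230.9] [462.  -47.4  54. ]
```

apply_moves([
  {"slide": [0,0,-40],"roll": 0},
  {"slide": [0,0,-65],"roll": 0},
  {"slide": [0,0,-74],"roll": 0},
  {"slide": [0,0,-74],"roll": 0},
  {"slide": [0,0,-74],"roll": 0},
])

```text
t: 11.6
position: [463.4, -47.4, 20.4]
orientation: [1.0, -0.0, 0.001, 0.0]
wrist_force: [-0.2, 0.5, 0.5]
grip_width: 46.7
gripper_force: 0.0
```

apply_moves([
  {"slide": [0,0,0],"roll": 0},
  {"slide": [0,0,0],"roll": 0},
  {"slide": [0,0,0],"roll": 0},
  {"slide": [0,0,0],"roll": 0},
], jaw=0, force=80)

```text
t: 12.1
position: [463.0, -47.6, 20.5]
orientation: [1.0, -0.001, 0.001, 0.0]
wrist_force: [-1.0, 0.8, 9.9]
grip_width: 21.3
gripper_force: 77.9
```

apply_moves([
  {"slide": [0,0,15],"roll": 0},
  {"slide": [0,0,45],"roll": 0},
  {"slide": [15,8,75],"roll": 0},
  {"slide": [45,24,80],"roll": 0},
  {"slide": [78,41,80],"roll": 0},
  {"slide": [112,59,80],"roll": 0},
  {"slide": [145,77,80],"roll": 0},
  {"slide": [170,90,80],"roll": 0},
  {"slide": [182,97,70],"roll": 0},
  {"slide": [182,97,55],"roll": 0},
  {"slide": [182,97,40],"roll": 0},
  {"slide": [182,97,28],"roll": 0},
  {"slide": [182,97,28],"roll": 0},
])

```text
t: 13.72
position: [642.8, 48.7, 45.9]
orientation: [1.0, -0.001, -0.002, 0.0]
wrist_force: [0.1, 0.7, -5.9]
grip_width: 21.1
gripper_force: 79.0
```

apply_moves([
  {"slide": [0,0,-8],"roll": 0},
  {"slide": [0,0,-14],"roll": 0},
  {"slide": [0,0,-14],"roll": 0},
  {"slide": [0,0,-14],"roll": 0},
])

```text
t: 14.22
position: [644.5, 49.4, 33.7]
orientation: [1.0, -0.001, 0.0, 0.0]
wrist_force: [-0.6, -0.5, -2.2]
grip_width: 21.3
gripper_force: 79.4
```

apply_moves([
  {"slide": [0,0,0],"roll": 0},
  {"slide": [0,0,0],"roll": 0},
  {"slide": [0,0,0],"roll": 0},
  {"slide": [0,0,20],"roll": 0},
  {"slide": [0,0,60],"roll": 0},
  {"slide": [0,0,120],"roll": 0},
  {"slide": [0,0,120],"roll": 0},
], jaw=0.55)

```text
t: 15.1
position: [648.5, 50.1, 160.8]
orientation: [1.0, -0.001, 0.006, -0.001]
wrist_force: [0.2, 0.2, -0.3]
grip_width: 46.6
gripper_force: 0.0
```

apply_moves([
  {"slide": [-48,35,0],"roll": 0},
  {"slide": [-97,71,0],"roll": 0},
  {"slide": [-145,106,0],"roll": 0},
  {"slide": [-194,142,-40],"roll": 0},
  {"slide": [-194,142,-60],"roll": 0},
  {"slide": [-194,142,-60],"roll": 0},
  {"slide": [-194,142,-60],"roll": 0},
])

```text
t: 15.98
position: [451.6, 191.1, 94.4]
orientation: [1.0, -0.001, 0.001, -0.0]
wrist_force: [0.8, -0.2, 0.3]
grip_width: 47.1
gripper_force: 0.0
```

```bash
python3 knob.py
```

```text
[451.6 191.1  94.4] 47.09306445358324
knob [297 211  37  35 982] [315.3 228. ] [446.7 191.9  43. ]
top [298 213  35  33 883] [315.2 229.1] [450.8 191.9  54. ]
```

apply_moves([
  {"slide": [0,0,-40],"roll": 0},
  {"slide": [0,0,-65],"roll": 0},
  {"slide": [0,0,-74],"roll": 0},
  {"slide": [0,0,-74],"roll": 0},
  {"slide": [0,0,-74],"roll": 0},
])

```text
t: 16.65
position: [451.4, 191.7, 20.5]
orientation: [1.0, -0.001, 0.001, -0.0]
wrist_force: [-0.4, -0.8, -0.2]
grip_width: 47.2
gripper_force: 0.0
```

apply_moves([
  {"slide": [0,0,0],"roll": 0},
  {"slide": [0,0,0],"roll": 0},
  {"slide": [0,0,0],"roll": 0},
  {"slide": [0,0,0],"roll": 0},
], jaw=0, force=80)

```text
t: 17.15
position: [451.0, 191.7, 20.5]
orientation: [1.0, -0.001, 0.001, -0.0]
wrist_force: [-1.6, -0.5, 8.3]
grip_width: 21.2
gripper_force: 78.0
```

apply_moves([
  {"slide": [0,0,15],"roll": 0},
  {"slide": [0,0,45],"roll": 0},
  {"slide": [0,0,85],"roll": 0},
  {"slide": [15,-18,95],"roll": 0},
  {"slide": [40,-47,95],"roll": 0},
  {"slide": [68,-80,95],"roll": 0},
  {"slide": [96,-113,95],"roll": 0},
  {"slide": [124,-146,95],"roll": 0},
  {"slide": [152,-179,95],"roll": 0},
  {"slide": [176,-208,95],"roll": 0},
  {"slide": [188,-222,90],"roll": 0},
  {"slide": [188,-222,70],"roll": 0},
  {"slide": [188,-222,50],"roll": 0},
  {"slide": [188,-222,32],"roll": 0},
  {"slide": [188,-222,28],"roll": 0},
  {"slide": [188,-222,28],"roll": 0},
])

```text
t: 19.15
position: [638.2, -30.1, 47.1]
orientation: [1.0, -0.0, -0.0, -0.0]
wrist_force: [0.8, 0.4, -2.1]
grip_width: 21.3
gripper_force: 78.6
```

apply_moves([
  {"slide": [0,0,-8],"roll": 0},
  {"slide": [0,0,-14],"roll": 0},
  {"slide": [0,0,-14],"roll": 0},
  {"slide": [0,0,-14],"roll": 0},
])

```text
t: 19.65
position: [638.7, -30.7, 33.7]
orientation: [1.0, -0.001, 0.0, 0.0]
wrist_force: [0.2, -0.3, -0.6]
grip_width: 21.3
gripper_force: 79.0
```

apply_moves([
  {"slide": [0,0,0],"roll": 0},
  {"slide": [0,0,0],"roll": 0},
  {"slide": [0,0,0],"roll": 0},
  {"slide": [0,0,20],"roll": 0},
  {"slide": [0,0,60],"roll": 0},
  {"slide": [0,0,120],"roll": 0},
  {"slide": [-44,18,120],"roll": 0},
  {"slide": [-88,36,120],"roll": 0},
  {"slide": [-132,54,100],"roll": 0},
  {"slide": [-174,73,80],"roll": 0},
  {"slide": [-174,73,60],"roll": 0},
  {"slide": [-174,73,60],"roll": 0},
  {"slide": [-174,73,60],"roll": 0},
], jaw=0.55)

```text
t: 21.28
position: [465.7, 42.4, 94.7]
orientation: [1.0, -0.001, 0.001, -0.0]
wrist_force: [0.2, 1.4, 0.3]
grip_width: 47.3
gripper_force: 0.0
```

```bash
python3 knob.py
```

```text
[465.7  42.4  94.7] 47.278940099414854
knob [299 212  36  33 960] [316.5 228. ] [460.7  42.3  43. ]
top [299 214  35  31 869] [316.3 229.1] [464.8  42.4  54. ]
```

apply_moves([
  {"slide": [0,0,-40],"roll": 0},
  {"slide": [0,0,-65],"roll": 0},
  {"slide": [0,0,-74],"roll": 0},
  {"slide": [0,0,-74],"roll": 0},
  {"slide": [0,0,-74],"roll": 0},
])

```text
t: 21.95
position: [465.3, 42.5, 20.4]
orientation: [1.0, -0.001, 0.001, -0.0]
wrist_force: [-0.5, 0.6, -0.3]
grip_width: 47.1
gripper_force: 0.0
```

apply_moves([
  {"slide": [0,0,0],"roll": 0},
  {"slide": [0,0,0],"roll": 0},
  {"slide": [0,0,0],"roll": 0},
  {"slide": [0,0,0],"roll": 0},
], jaw=0, force=60)

```text
t: 22.45
position: [465.0, 42.3, 20.4]
orientation: [1.0, -0.001, 0.001, 0.0]
wrist_force: [-1.1, -0.8, 5.9]
grip_width: 21.9
gripper_force: 58.4
```

apply_moves([
  {"slide": [0,0,15],"roll": 0},
  {"slide": [0,0,45],"roll": 0},
  {"slide": [0,0,85],"roll": 0},
  {"slide": [15,-14,95],"roll": 0},
  {"slide": [42,-38,95],"roll": 0},
  {"slide": [70,-64,95],"roll": 0},
  {"slide": [98,-89,95],"roll": 0},
  {"slide": [126,-114,95],"roll": 0},
  {"slide": [154,-140,95],"roll": 0},
  {"slide": [169,-153,90],"roll": 0},
  {"slide": [169,-153,70],"roll": 0},
  {"slide": [169,-153,50],"roll": 0},
  {"slide": [169,-153,32],"roll": 0},
  {"slide": [169,-153,28],"roll": 0},
  {"slide": [169,-153,28],"roll": 0},
])

```text
t: 24.32
position: [633.1, -110.2, 47.2]
orientation: [1.0, -0.0, -0.0, -0.0]
wrist_force: [0.8, -0.0, -0.6]
grip_width: 22.1
gripper_force: 58.9
```

Lower and release, then rise clear and back to a pose from which the wrist camera sees the whole board.

apply_moves([
  {"slide": [0,0,-8],"roll": 0},
  {"slide": [0,0,-14],"roll": 0},
  {"slide": [0,0,-14],"roll": 0},
  {"slide": [0,0,-14],"roll": 0},
])

```text
t: 24.82
position: [633.6, -110.7, 33.5]
orientation: [1.0, -0.001, 0.0, 0.0]
wrist_force: [-0.2, -0.4, -0.8]
grip_width: 21.8
gripper_force: 59.1
```

apply_moves([
  {"slide": [0,0,0],"roll": 0},
  {"slide": [0,0,0],"roll": 0},
  {"slide": [0,0,0],"roll": 0},
  {"slide": [0,0,20],"roll": 0},
  {"slide": [0,0,60],"roll": 0},
  {"slide": [0,0,120],"roll": 0},
  {"slide": [-25,40,160],"roll": 0},
  {"slide": [-50,80,200],"roll": 0},
  {"slide": [-73,120,250],"roll": 0},
  {"slide": [-73,120,266],"roll": 0},
  {"slide": [-73,120,266],"roll": 0},
  {"slide": [-73,120,266],"roll": 0},
  {"slide": [-73,120,266],"roll": 0},
], jaw=0.55)

```text
t: 26.45
position: [559.8, 8.4, 298.0]
orientation: [1.0, -0.001, -0.001, 0.0]
wrist_force: [-0.6, 0.4, -0.2]
grip_width: 47.1
gripper_force: 0.0
```

```bash
python3 - <<'E'
from h import *
s,c=wrist();f=c["frame"];print(np.round(s["position"],1),s["t"])
cv2.imwrite("pics/w7.png",cv2.cvtColor(f,cv2.COLOR_RGB2BGR))
hsv=cv2.cvtColor(f,cv2.COLOR_RGB2HSV);H,S,V=[hsv[...,i].astype(int) for i in range(3)]
b=(H>95)&(H<130)&(S>120)
M=[(650,128.3),(644.3,49.3),(638.5,-30.5),(633,-110.3)]
br=(H>8)&(H<30)&(S>150)&(V>100)
for m in M:
    q=c["view"][:3,:3]@np.array([*m,67.])+c["view"][:3,3];u=c["intrinsics"]@q;u=u[:2]/u[2]
    R=np.zeros(b.shape,bool);R[int(u[1])-25:int(u[1])+25,int(u[0])-25:int(u[0])+25]=1
    for s2,k in blobs(br&R,100): print(m,"pred",np.round(u,1),s2,"top",np.round(k,1),np.round(ray(c,k,67),1))
E
```

```text
[559.8   8.4 298. ] 26.45
(650, 128.3) pred [198.5  71.7] [188  60  21  22 372] top [198.2  70.7] [651.  128.5  67. ]
(644.3, 49.3) pred [276.3  77.4] [266  68  20  22 354] top [275.8  78.5] [643.2  49.8  67. ]
(638.5, -30.5) pred [354.1  83.1] [347  74  16  15 127] top [354.7  80.2] [641.3 -31.1  67. ]
(633, -110.3) pred [431.2  88.5] [ 406   63   43   50 1297] top [428.7  86.5] [ 635.  -107.6   67. ]
```

View pics/w7.png

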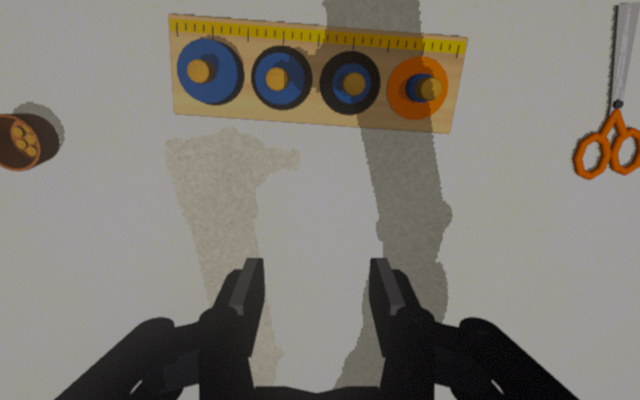

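All four weights stand upright and centred. Their knob tops are at (198,71), (276,78), (354,83) and (431,88), within about 3 mm of the predictions. The smallest is on orange, and the pot and scissors are untouched.

```bash
python3 -c "
from cell import *
print(finish_job())"
```

```text
the job is handed in; nothing more can be done
None
```

I handed the job in at about 26 s: the last wrist picture shows all four weights upright on their marks, smallest on orange to largest at the far end, within about 3 mm of centre, with the pot and scissors never touched, though the hand-in returned no verdict.

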